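Shut down the contact grill

TASK

Shut the contact grill down after service: take the scraper off the lower plate and lay it flat in the shallow steel pan, push the grease drawer fully home, and lower the raised top plate gently until it rests fully closed. Its weight takes over on the way down, so do not let it slam. Leave the tub and the jar where they are.

Things in the scene. Friction and masses are not known exactly. Their poses are not given: they have to be found in the camera images.
- grill: Countertop contact grill, brushed steel, 290 x 290 mm, fixed in the episode. Origin: centre of its underside, on the counter; x points from its front (drawer and knob side) to its back, z up. Front face at x = -145 mm. Housing top at z = 96 mm; dark flat lower plate x -125 to +100 mm, y -120 to +120 mm, top at z = 105 mm. A thermostat knob stands 18 mm out of the front at y = -85 mm, z = 75 mm.
- lid (a joint): Angle (rad) of the hinged top plate: 0 fully closed, resting on the lower plate; it grows as the top lifts, upper stop 0.74. The hinge line runs along the grill's y. Springs and hinge friction hold the top where it is left above about 0.5; below that its weight wins and, let go, it falls and slams (over 1 rad/s at the bottom). Pushing it down from wide open takes about 2 N at the bar; below 0.5 about 1 N upward at the bar carries it; lifting it again takes about 10 N.
- bar_mid (a point): Middle of the top plate's hand bar: black round bar, diameter 24 mm, 230 mm long along the grill's y, held by two 12 mm rods 100 mm to each side of the middle. Free gap of 42 mm between bar and the hood's front edge; nothing beside, above or in front of it. It swings on a radius of 305 mm about lid_hinge; fully closed it is at grill x = -185 mm, z = 135 mm. The top plate with its hood is about 58 mm thick and 250 mm wide.
- lid_hinge (a point): Point on the hinge line in the middle of the grill: grill x = +120 mm, y = 0, z = 135 mm.
- drawer (a joint): How far the grease drawer stands out (m): 0 fully home, grows as it is pulled out towards the grill's front. Slides stiffly with about 2 N and stays where it is left; a hard stop at 0.
- drawer_pull (a point): Middle of the outer face of the drawer's folded pull: a flat dark-steel face 90 mm wide (grill y) and 22 mm high (z 30 to 52 mm above the counter), looking to the grill's front. It stands 30 mm before the grill's front face when home. The drawer is 180 mm wide, its front panel 26 mm behind this face and 22 to 56 mm above the counter. The raised bar hangs almost above it when the drawer is home.
- scraper: Flat grill scraper, 270 mm long, 0.2 kg, lying flat on the lower plate under the raised top with its handle sticking out over the grill's front. Origin: mid-length on its underside; x points from handle to blade, z up. Black handle x -135 to +15 mm, 26 mm wide, 20 mm thick (underside level with the blade's); steel blade x +35 to +135 mm, 90 mm wide, 3 mm thick. Balance point near x = +40 mm.
- pan: Shallow steel pan, 325 x 176 mm outside, 25 mm high, walls and floor 4 mm, fixed in the episode. Origin: centre of its underside; x along its length. Inside 317 x 168 mm.
- board: White chopping board 330 x 270 x 18 mm with a knife on it, fixed; the tub and the jar stand on it.
- tub: White lidded food tub, 142 mm across, 69 mm high; leave alone. Origin: centre of its underside.
- jar: Glass jar with steel lid, 74 mm across, 100 mm high; leave alone. Origin: centre of its underside.

How it is judged:
By the outcome, as a careful person would: the job done as asked, in the order asked, and still so for the second after the job is handed in, with the robot touching nothing.
It also fails if it takes over 61 s, if anything falls off the work surface, if the arm or the gripper's body presses on something with over 40 N, if the wrist force passes 120 N, or if a joint passes its speed limit or range.

ROBOT

A 7-joint arm with a two-finger parallel gripper is mounted at the origin on the work surface. World frame = base frame: x ahead of the robot, y to its left, z up, the work surface at z = 0. Lengths are in m, angles in rad, forces in N, time in s.
With the tool pointing down it reaches from about 0.4 to 0.85 m from the base axis. Payload 10.4 kg.
Tool frame: the origin (TCP) lies on the centre line of the jaws, within the pads' length; the fingertips stand 17 mm ahead of it and the grasp point (between the pads) lies 2 mm behind it; z points along the fingers, y is the line along which they close (so a half turn about z gives the same grasp; the last joint's range is limited). The gripper opens to 85 mm and grips with 20 to 120 N. Pads are 22 mm wide; open, the fingers measure 114 mm over their backs; the gripper's body (76 mm by 85 mm) begins 54 mm behind the grasp point. The pads swing forward as they close: fully open they stand 13 mm farther back than shut.
Start: joints at [-1.204, 0.332, -0.065, 1.46, 0.022, 1.35, -0.088], TCP at [0.237, 0.578, 0.248] pointing down, gripper open.
Joint ranges: [-2.6, 2.6], [-0.5, 2.12], [-1.47, 1.34], [0.16, 2.42], [-1.27, 4.41], [0.06, 2.06], [-2.6, 2.6]. Speed limits (rad/s): [2.22, 2.22, 2.79, 2.79, 3.14, 3.14, 3.14].

INTERFACE

Orientations are given as a unit quaternion [x, y, z, w].
In Python, from workcell import sensors, imaging, order, spotter gives the robot as it stands. The module is installed in compiled form; this text tells all that it offers.
- The arm moves only by the shell command python3 -m inch 'ROWS' [FORCE]. ROWS is JSON, a list that holds one entry, the list of rows, each a list of 7 numbers: the shift along the tool's x, y, z in m, then the turn, a rotation vector about the tool's x, y, z in rad, then the closure, from -1 (fully open) to 1 (shut). In form: [[[x, y, z, ax, ay, az, hand], ...]]. A call has 1 to 10 rows; each row is the pose to reach, as a shift and turn from the pose commanded when the call began, along the tool's axes at that moment; what a row does not reach only later rows make up. A row lasts 1/10 s, in which the tool goes at most 50 mm and 8.59 degrees, less where a joint would pass 70% of its speed; a pose out of reach is approached as far as the arm can. A call with a gripper value outside its range is refused whole. The fingers move at their own pace and stop on an object; FORCE is the grip in N (left out, the last holds). Time passes only in rows, so rows that repeat a pose let the fingers close. It gives the time, the measured TCP pose, the force, the opening and the grip force at its end, in the units of the state.
- sensors.get_obs(): the state, without advancing time (a new reading comes with each control period).
- imaging.camera(name): name is "side" or "top"; returns the picture (420x560x3 uint8, blue, green, red); there is no depth.
- imaging.calibration(name): a dict with "mtx" (3x3 intrinsics, pixels), "R" (3x3) and "t" (3): a world point X has camera coordinates R X + t. Camera axes: x right, y down, z forward; pixel columns grow to the right and rows downward; lengths in m; the calibration is good to about 2 mm. A picture is of the moment at which its call begins. calibration takes no time and is no camera call.
- order.hand_in(): hands the job in; it is judged then, once.
Trained networks look in the newest picture that a camera, given by its name, has taken for a name from the list of things; names that differ only in an ending like _2 or _b are one class to them, and where a whole thing is asked for, a point or a joint stands for the part that bears it (a point fixed in the world has none). Each returns a list of dicts, best first, with "conf" (0 to 1); they miss things now and then, are a little off and sometimes report something else, mostly with a low value. They report only what shows in the picture. A call takes as long as a camera call.
- spotter.look_for(label, camera): "pixel" ([column, row] in pixels, amid what is visible of it).
The state is a dict: "clock": time; "joint_pos": joint angles; "joint_velocities": joint speeds; "tau": joint torques, N m; "position": TCP position; "ee_rot": TCP orientation; "ft_force": force on the tool from outside, world axes, zero at the start; "torque": the same for the moment, N m; "grip_width": opening from 0.0 (shut) to 1.0 (fully open); "grasp_force": force on a finger pad.
Only numpy, scipy, OpenCV 4.12 (cv2) and the standard library are available. Lean on these libraries where they do the work, as an engineer would, in place of code of your own. Each camera call takes 0.05 s, during which the arm holds its last target. There are 200 camera calls.

## Working session

There is one attempt and no reset: what is moved stays moved. The work goes in short steps, Python scripts to look and compute and a shell command to move; the robot and the scene stay as the last step left them, time stands still between calls to the robot, and variables do not carry over. Pictures are saved under pics/ and viewed, at most 10 in all, crops included, and the job is handed in when it is done.

```bash
mkdir -p pics; python3 - <<'E'
from workcell import sensors, imaging, order, spotter
import cv2
o=sensors.get_obs();print({k:o[k] for k in('clock','position','ee_rot','ft_force','grip_width')})
for c in('top','side'):
    cv2.imwrite(f'pics/{c}0.png',imaging.camera(c))
    k=imaging.calibration(c);print(c,k['mtx'].tolist(),k['R'].round(4).tolist(),k['t'].round(4).tolist())
    for n in('grill','lid','bar_mid','drawer','drawer_pull','scraper','pan','tub','jar'):
        print(n,[(([round(float(v)) for v in d['pixel']]),round(d['conf'],2)) for d in spotter.look_for(n,c)[:2]])
E
```

```text
{'clock': 0.0, 'position': array([0.23735142, 0.57782102, 0.24750133]), 'ee_rot': array([ 1.93635817e-01,  9.81073233e-01, -6.85620854e-04, -1.09373127e-04]), 'ft_force': array([ 0.2483047, -0.2990707,  0.1197478]), 'grip_width': 1.0004378414450137}
top [[421.4361696718137, 0.0, 276.2909297830728], [0.0, 421.4361696718137, 215.2117686129959], [0.0, 0.0, 1.0]] [[0.0226, -0.9997, -0.0125], [-0.9924, -0.021, -0.1211], [0.1208, 0.0152, -0.9926]] [0.0492, 0.5246, 1.2459]
grill [([282, 196], 0.64)]
lid [([277, 188], 0.81)]
bar_mid [([276, 183], 0.66)]
drawer [([328, 222], 0.87), ([136, 228], 0.16)]
drawer_pull [([330, 215], 0.67), ([282, 197], 0.24)]
scraper [([331, 223], 0.56)]
pan [([422, 236], 0.92)]
tub [([133, 254], 0.68), ([277, 183], 0.37)]
jar [([134, 204], 0.68)]
side [[418.34392580405114, 0.0, 276.67804457400064], [0.0, 418.34392580405114, 219.49936892812002], [0.0, 0.0, 1.0]] [[0.6204, 0.7843, 0.004], [0.7454, -0.588, -0.3142], [-0.2441, 0.1979, -0.9493]] [-0.3758, -0.3141, 1.4386]
grill [([284, 237], 0.59)]
lid [([288, 225], 0.59)]
bar_mid [([287, 225], 0.66), ([285, 238], 0.22)]
drawer []
drawer_pull [([232, 264], 0.94), ([290, 224], 0.51)]
scraper [([226, 251], 0.89), ([235, 262], 0.33)]
pan [([150, 308], 0.6), ([285, 224], 0.45)]
tub [([351, 124], 0.98)]
jar [([381, 154], 0.79)]
```

View pics/top0.png

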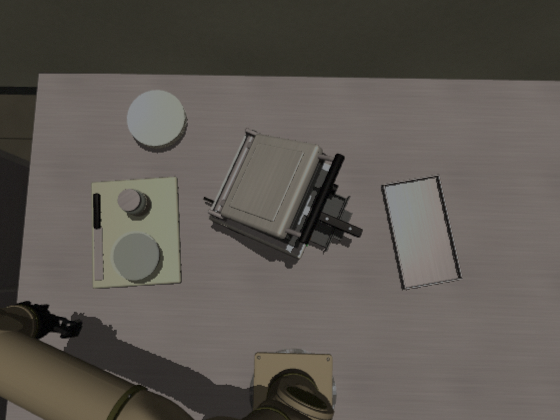

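View pics/side0.png

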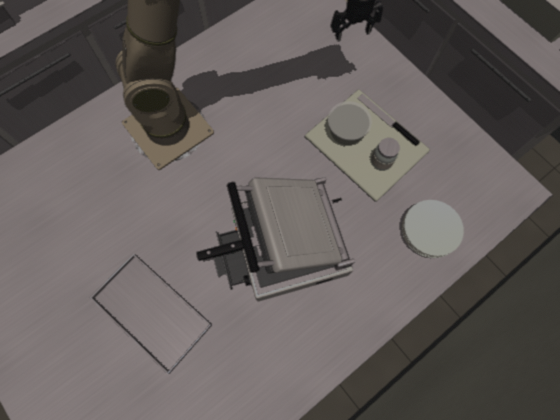

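Top view: the grill is centred near (270,190) with its front facing image right. The bar runs from (340,157) to (305,240), the scraper handle ends at (360,233), and the pan corners are near (382,186), (437,177), (460,278), (404,289). I'll enlarge both views for exact features.

```bash
python3 - <<'E'
import cv2
a=cv2.imread('pics/top0.png')[115:275,190:390]; b=cv2.imread('pics/side0.png')[165:315,185:385]
for n,i in(('ct',a),('cs',b)):
    i=cv2.convertScaleAbs(i,alpha=1.6,beta=15)
    cv2.imwrite(f'pics/{n}.png',cv2.resize(i,(800,int(800*i.shape[0]/i.shape[1]))[:2] if i.shape[0]*4<=600 else (750,600),interpolation=cv2.INTER_CUBIC))
E
```

```text
(no output)
```

View pics/ct.png

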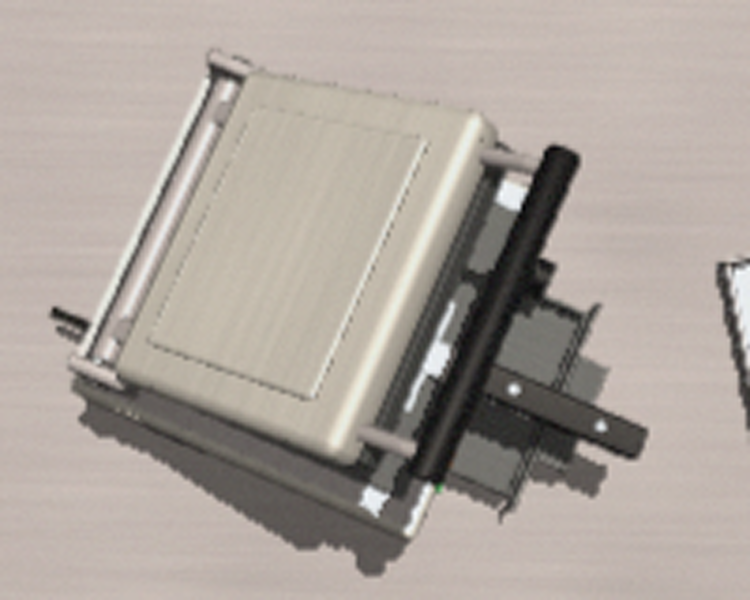

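View pics/cs.png

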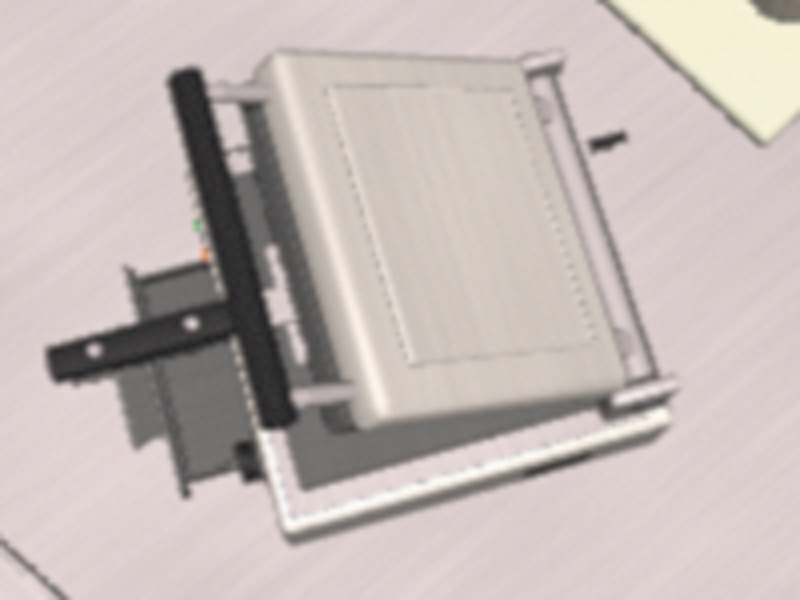

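The crops show clear features: bar ends, drawer front panel ends, handle end, housing corners. I'll fit all poses from both views.

```bash
cat > fit.py <<'E'
import numpy as np
from workcell import imaging
from scipy.optimize import least_squares
K={c:imaging.calibration(c) for c in('top','side')}
def proj(c,X):
    k=K[c];p=k['mtx']@(k['R']@np.asarray(X)+k['t']);return p[:2]/p[2]
def T(x,y,a,X):
    c,s=np.cos(a),np.sin(a);return np.array([x+c*X[0]-s*X[1],y+s*X[0]+c*X[1],X[2]])
def bar(q,y): # lid angle
    return [.12-.305*np.cos(q),y,.135+.305*np.sin(q)]
def ct(u,v):return np.array([190+(u+.5)/3.75-.5,115+(v+.5)/3.75-.5])
def cs(u,v):return np.array([185+(u+.5)/4-.5,165+(v+.5)/4-.5])
E
python3 - <<'E'
from fit import *
def res(p):
    x,y,a,q,d,sx,sy,sa,u,v,px,py,pa=p;g=lambda X:T(x,y,a,X)
    L=[('top',ct(561,153),g(bar(q,-.115))),('top',ct(430,476),g(bar(q,.115))),('side',cs(187,75),g(bar(q,.115))),('side',cs(280,420),g(bar(q,-.115))),
     ('top',ct(408,535),g([-.145,.145,.094])),('side',cs(289,530),g([-.145,-.145,.094])),('side',cs(670,414),g([.145,-.145,.094])),
     ('top',ct(599,308),g([-.149-d,-.09,.056])),('top',ct(503,516),g([-.149-d,.09,.056])),('side',cs(129,267),g([-.149-d,.09,.056])),('side',cs(185,494),g([-.149-d,-.09,.056]))]
    s=lambda X:T(sx,sy,sa,X)
    L+=[('top',ct(643,444),s([-.135,0,.125])),('top',ct(492,381),s([u,0,.125])),('side',cs(52,362),s([-.135,0,.125])),('side',cs(231,320),s([v,0,.125]))]
    P=[('top',(382,186)),('top',(437,177)),('top',(460,278)),('top',(404,289)),('side',(211,323)),('side',(170,370)),('side',(94,297)),('side',(136,256))]
    C=[(.1625,.088,.025),(.1625,-.088,.025),(-.1625,-.088,.025),(-.1625,.088,.025)]
    L+=[(c,np.array(z,float),T(px,py,pa,C[i%4])) for i,(c,z) in enumerate(P)]
    return np.concatenate([proj(c,X)-z for c,z,X in L])
r=least_squares(res,[.5,.05,1.2,.6,.05,.45,-.05,1.2,0,0,.45,-.4,0],loss='soft_l1')
for n,v in zip('x y a q d sx sy sa u v px py pa'.split(),r.x):print(n,round(v,4))
print(res(r.x).reshape(-1,2).round(1).tolist())
E
```

```text
x 0.5816
y 0.0731
a 1.1839
q 0.6016
d 0.0602
sx 0.5214
sy -0.0528
sa 1.1646
u -0.0153
v -0.0044
px 0.488
py -0.3753
pa 0.2
[[-0.0, -0.1], [-2.4, 1.3], [-0.8, -0.2], [0.3, 1.2], [0.1, 1.4], [-0.4, 0.4], [2.6, 0.9], [-0.7, -1.8], [1.7, -1.8], [-0.8, -1.4], [-0.2, -1.0], [-0.6, -0.4], [0.4, -1.2], [-0.8, -0.1], [-0.2, -1.3], [-1.5, -2.7], [-0.2, -3.8], [1.1, 0.4], [-0.9, -0.0], [1.2, -0.3], [-0.8, 2.1], [-3.4, -0.6], [-1.9, -4.0]]
```

```bash
cat >> fit.py <<'E'
from workcell import sensors
from scipy.spatial.transform import Rotation as Ro
G=(.5816,.0731,1.1839)
def tool(yaw,tilt=0):
    "tool x heads to yaw, z down; tilt>0 leans fingers towards +x heading"
    h=np.array([np.cos(yaw),np.sin(yaw),0]);z=np.array([0,0,-1.]);y=np.cross(z,h)
    return Ro.from_rotvec(-tilt*-y)*Ro.from_matrix(np.c_[h,y,z]) if tilt else Ro.from_matrix(np.c_[h,y,z])
def to(*ws):
    o=sensors.get_obs();R=Ro.from_quat(o['ee_rot']);print('t',round(o['clock'],2),'pos',o['position'].round(4),'F',o['ft_force'].round(1),'grip',round(o['grip_width'],3),round(o['grasp_force'],1),'x',R.as_matrix()[:,0].round(3),'z',R.as_matrix()[:,2].round(3))
    for p,W in ws:
        W=W or R
        print('->',np.round(p,3),(R.inv().apply(np.array(p)-o['position'])).round(4).tolist(),(R.inv()*W).as_rotvec().round(4).tolist())
E
python3 - <<'E'
from fit import *
Y=1.1646;W=tool(Y)
g=np.r_[T(.5214,-.0528,Y,[-.066,0,.112])];print(T(*G,bar(.6016,0)))
to(([.33,.05,.42],W),([.46,-.25,.3],W),(g,W))
E
```

```text
[ 0.53200125 -0.0486352   0.3076185 ]
t 1.0 pos [0.2375 0.5781 0.2483] F [-0.2 -0.7 -0.4] grip 1.003 0.0 x [-0.925  0.38   0.   ] z [ 0.  0. -1.]
-> [0.33 0.05 0.42] [-0.2863, -0.4534, -0.1717] [0.0, -0.0001, 1.5872]
-> [ 0.46 -0.25  0.3 ] [-0.5205, -0.6815, -0.0517] [0.0, -0.0001, 1.5872]
-> [ 0.495 -0.113  0.112] [-0.5013, -0.5417, 0.1363] [0.0, -0.0001, 1.5872]
```

```bash
python3 -m inch '[[[0,0,-0.17,0,0,0.3,-1],[-0.29,-0.45,-0.17,0,0,1.0,-1],[-0.29,-0.45,-0.17,0,0,1.5,-1],[-0.29,-0.45,-0.17,0,0,1.587,-1],[-0.29,-0.45,-0.17,0,0,1.587,-1],[-0.29,-0.45,-0.17,0,0,1.587,-1],[-0.29,-0.45,-0.17,0,0,1.587,-1],[-0.29,-0.45,-0.17,0,0,1.587,-1],[-0.29,-0.45,-0.17,0,0,1.587,-1],[-0.29,-0.45,-0.17,0,0,1.587,-1]]]'
python3 - <<'E'
from fit import *
Y=1.1646;W=tool(Y)
to(([.33,.05,.42],W),([.46,-.25,.3],W))
E
```

```text
clock: 2.0
position: [0.3171, 0.1442, 0.3974]
ee_rot: [0.812, 0.583, 0.001, -0.0]
ft_force: [1.7, 0.5, 0.4]
grip_width: 1.004
grasp_force: 0.0
t 2.0 pos [0.3171 0.1442 0.3974] F [1.7 0.5 0.4] grip 1.004 0.0 x [0.319 0.948 0.001] z [ 0.001  0.001 -1.   ]
-> [0.33 0.05 0.42] [-0.0852, 0.0423, -0.0227] [0.0001, -0.0013, 0.0811]
-> [ 0.46 -0.25  0.3 ] [-0.3281, 0.2613, 0.097] [0.0001, -0.0013, 0.0811]
```

```bash
python3 -m inch '[[[-0.085,0.04,-0.02,0,0,0.08,-1],[-0.085,0.04,-0.02,0,0,0.08,-1],[-0.33,0.26,0.0,0,0,0.08,-1],[-0.33,0.26,0.0,0,0,0.08,-1],[-0.33,0.26,0.0,0,0,0.08,-1],[-0.33,0.26,0.0,0,0,0.08,-1],[-0.33,0.26,0.1,0,0,0.08,-1],[-0.33,0.26,0.1,0,0,0.08,-1],[-0.33,0.26,0.1,0,0,0.08,-1],[-0.33,0.26,0.1,0,0,0.08,-1]]]'
python3 - <<'E'
from fit import *
import cv2
cv2.imwrite('pics/side1.png',imaging.camera('side'))
Y=1.1646;W=tool(Y)
S=(.5214,-.0528,Y)
to((T(*S,[-.20,0,.2]),W),(T(*S,[-.066,0,.2]),W),(T(*S,[-.066,0,.112]),W))
E
```

```text
clock: 3.0
position: [0.4606, -0.2504, 0.296]
ee_rot: [0.833, 0.553, 0.001, 0.001]
ft_force: [0.4, 1.8, 0.7]
grip_width: 1.002
grasp_force: 0.0
t 3.05 pos [ 0.4608 -0.2514  0.2929] F [-2.  -0.2 -1.4] grip 1.0 0.0 x [ 0.389  0.921 -0.007] z [-0.005 -0.006 -1.   ]
-> [ 0.442 -0.237  0.2  ] [0.0071, -0.0226, 0.0929] [-0.002, 0.0069, 0.0068]
-> [ 0.495 -0.113  0.2  ] [0.1411, -0.0217, 0.092] [-0.002, 0.0069, 0.0068]
-> [ 0.495 -0.113  0.112] [0.1417, -0.0215, 0.18] [-0.002, 0.0069, 0.0068]
```

View pics/side1.png

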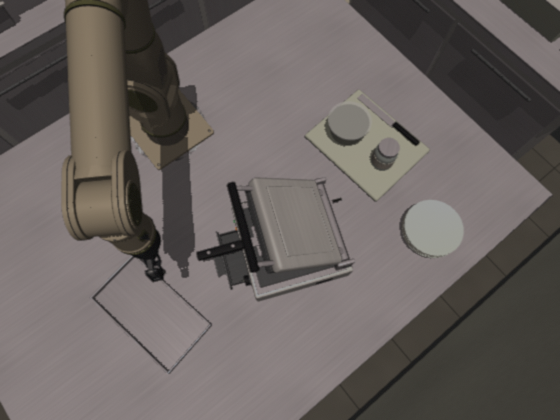

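Side view: the gripper (155,262) hangs beside the pan, well outside the grill, and the wrist is bulky. I'll tilt the fingers 0.3 rad towards the grill to keep the wrist off the raised bar.

```bash
python3 - <<'E'
from fit import *
Y=1.1646;W=tool(Y)*Ro.from_rotvec([0,.3,0])
S=(.5214,-.0528,Y)
to((T(*S,[-.18,0,.2]),W),(T(*S,[-.06,0,.16]),W),(T(*S,[-.06,0,.117]),W))
E
```

```text
t 3.05 pos [ 0.4608 -0.2514  0.2929] F [-2.  -0.2 -1.4] grip 1.0 0.0 x [ 0.389  0.921 -0.007] z [-0.005 -0.006 -1.   ]
-> [ 0.45  -0.218  0.2  ] [0.0271, -0.0224, 0.0928] [-0.003, 0.3069, 0.0065]
-> [ 0.498 -0.108  0.16 ] [0.1474, -0.0215, 0.1319] [-0.003, 0.3069, 0.0065]
-> [ 0.498 -0.108  0.117] [0.1477, -0.0215, 0.1749] [-0.003, 0.3069, 0.0065]
```

```bash
python3 -m inch '[[[0.027,-0.022,0.05,0,0.15,0.006,-1],[0.027,-0.022,0.093,0,0.3,0.006,-1],[0.027,-0.022,0.093,0,0.307,0.006,-1],[0.06,-0.022,0.105,0,0.307,0.006,-1],[0.10,-0.022,0.118,0,0.307,0.006,-1],[0.147,-0.022,0.132,0,0.307,0.006,-1],[0.147,-0.022,0.132,0,0.307,0.006,-1],[0.147,-0.022,0.132,0,0.307,0.006,-1]]]'
python3 - <<'E'
from fit import *
import cv2
a=imaging.camera('side')[180:330,100:300];b=imaging.camera('top')[130:280,250:450]
cv2.imwrite('pics/g1.png',cv2.convertScaleAbs(cv2.resize(np.hstack([a,b]),(800,300),interpolation=cv2.INTER_CUBIC),alpha=1.6,beta=15))
Y=1.1646;W=tool(Y)*Ro.from_rotvec([0,.3,0])
S=(.5214,-.0528,Y)
to((T(*S,[-.06,0,.117]),W))
E
```

```text
clock: 3.85
position: [0.4975, -0.1033, 0.1645]
ee_rot: [0.824, 0.545, 0.127, -0.085]
ft_force: [0.3, -2.5, -0.4]
grip_width: 1.001
grasp_force: 0.0
t 3.95 pos [ 0.4974 -0.1054  0.1651] F [0.9 0.2 0.7] grip 0.999 0.0 x [0.376 0.876 0.302] z [ 0.119  0.278 -0.953]
-> [ 0.498 -0.108  0.117] [-0.0166, 0.0013, 0.0452] [-0.0005, -0.0071, 0.0003]
```

View pics/g1.png

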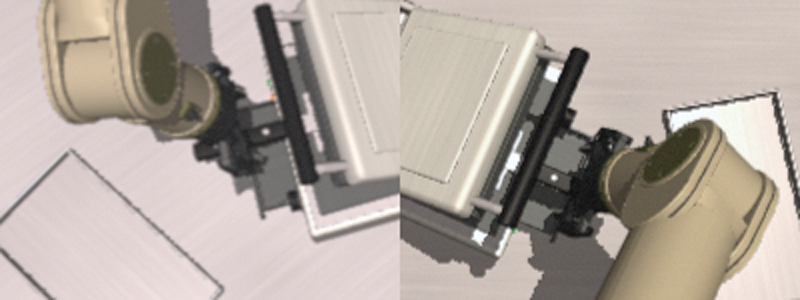

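The gripper straddles the handle (top crop around (585,180)) and the wrist is clear of the bar. I'll descend and close.

```bash
python3 -m inch '[[[-0.016,0.001,0.045,0,0,0,-1],[-0.016,0.001,0.045,0,0,0,-1],[-0.016,0.001,0.045,0,0,0,1],[-0.016,0.001,0.045,0,0,0,1],[-0.016,0.001,0.045,0,0,0,1],[-0.016,0.001,0.045,0,0,0,1],[-0.016,0.001,0.045,0,0,0,1],[-0.016,0.001,0.045,0,0,0,1],[-0.016,0.001,0.045,0,0,0,1],[-0.016,0.001,0.045,0,0,0,1]]]' 100
python3 - <<'E'
from fit import *
R=tool(1.1646)*Ro.from_rotvec([0,.3,0]);p=sensors.get_obs()['position'];h=np.array([np.cos(1.1646),np.sin(1.1646),0])
to((p+[0,0,.015],R),(p+[0,0,.02]-.21*h,R))
E
```

```text
clock: 4.95
position: [0.4983, -0.1064, 0.1179]
ee_rot: [0.825, 0.544, 0.128, -0.084]
ft_force: [-1.6, 0.4, 6.5]
grip_width: 0.282
grasp_force: 100.0
t 4.95 pos [ 0.4983 -0.1064  0.1179] F [-1.6  0.4  6.5] grip 0.282 100.0 x [0.375 0.876 0.304] z [ 0.12   0.279 -0.953]
-> [ 0.498 -0.106  0.133] [0.0046, 0.0, -0.0143] [-0.0002, -0.0084, 0.0012]
-> [ 0.415 -0.299  0.138] [-0.194, -0.0003, -0.0828] [-0.0002, -0.0084, 0.0012]
```

```bash
python3 -m inch '[[[0.003,0,-0.007,0,0,0,1],[0.005,0,-0.014,0,0,0,1],[0.005,0,-0.014,0,0,0,1],[-0.018,0,-0.024,0,0,0,1],[-0.048,0,-0.034,0,0,0,1],[-0.078,0,-0.044,0,0,0,1],[-0.108,0,-0.054,0,0,0,1],[-0.138,0,-0.064,0,0,0,1],[-0.168,0,-0.074,0,0,0,1],[-0.194,0,-0.083,0,0,0,1]]]'
python3 - <<'E'
from fit import *
import cv2
a=imaging.camera('side')[180:380,60:300];b=imaging.camera('top')[130:330,250:490]
cv2.imwrite('pics/g2.png',cv2.convertScaleAbs(cv2.resize(np.hstack([a,b]),(800,333),interpolation=cv2.INTER_CUBIC),alpha=1.6,beta=15))
P=(.488,-.3753,.2)
W=tool(.2)*Ro.from_rotvec([0,.3,0])
to((T(*P,[-.06,0,.16]),W),(T(*P,[-.06,0,.06]),W))
E
```

```text
clock: 5.95
position: [0.4142, -0.3008, 0.1374]
ee_rot: [0.825, 0.544, 0.127, -0.084]
ft_force: [0.9, -0.6, -1.8]
grip_width: 0.283
grasp_force: 99.0
t 6.05 pos [ 0.4128 -0.3032  0.1376] F [-0.8 -0.1 -2.4] grip 0.286 99.1 x [0.381 0.875 0.3  ] z [ 0.119  0.275 -0.954]
-> [ 0.429 -0.387  0.16 ] [-0.0605, 0.0485, -0.0426] [-0.2865, -0.0038, 0.9167]
-> [ 0.429 -0.387  0.06 ] [-0.0905, 0.0486, 0.0528] [-0.2865, -0.0038, 0.9167]
```

View pics/g2.png

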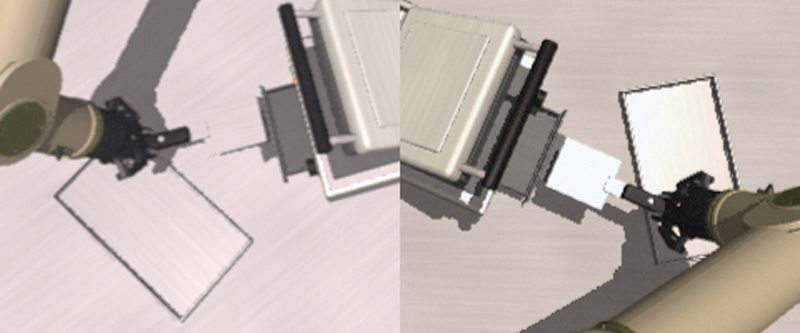

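The scraper is held straight, with the blade (580,172 in the crop) clear of the grill. Next I'll swing it over the pan.

```bash
python3 -m inch '[[[-0.03,0.02,-0.04,0,0,0,1],[-0.06,0.0485,-0.043,-0.06,0,0.18,1],[-0.06,0.0485,-0.043,-0.1,0,0.33,1],[-0.06,0.0485,-0.043,-0.14,0,0.47,1],[-0.06,0.0485,-0.043,-0.19,0,0.61,1],[-0.06,0.0485,-0.043,-0.24,0,0.76,1],[-0.06,0.0485,-0.043,-0.2865,-0.004,0.917,1],[-0.06,0.0485,-0.043,-0.2865,-0.004,0.917,1],[-0.06,0.0485,-0.043,-0.2865,-0.004,0.917,1],[-0.06,0.0485,-0.043,-0.2865,-0.004,0.917,1]]]'
python3 - <<'E'
from fit import *
import cv2
a=imaging.camera('side')[200:400,60:300];b=imaging.camera('top')[130:330,310:550]
cv2.imwrite('pics/g3.png',cv2.convertScaleAbs(cv2.resize(np.hstack([a,b]),(800,333),interpolation=cv2.INTER_CUBIC),alpha=1.6,beta=15))
P=(.488,-.3753,.2)
W=tool(.2)*Ro.from_rotvec([0,.3,0])
to((T(*P,[-.06,0,.06]),W),(T(*P,[-.06,0,.03]),W))
E
```

```text
clock: 7.05
position: [0.4324, -0.3823, 0.1602]
ee_rot: [0.983, 0.103, 0.149, -0.017]
ft_force: [-0.2, -0.3, -3.3]
grip_width: 0.286
grasp_force: 99.2
t 7.15 pos [ 0.4321 -0.383   0.1602] F [ 0.9 -1.3 -0.8] grip 0.285 99.2 x [0.935 0.196 0.297] z [ 0.29   0.063 -0.955]
-> [ 0.429 -0.387  0.06 ] [-0.0333, 0.0038, 0.0946] [-0.0043, -0.0011, 0.0061]
-> [ 0.429 -0.387  0.03 ] [-0.0422, 0.0039, 0.1233] [-0.0043, -0.0011, 0.0061]
```

View pics/g3.png

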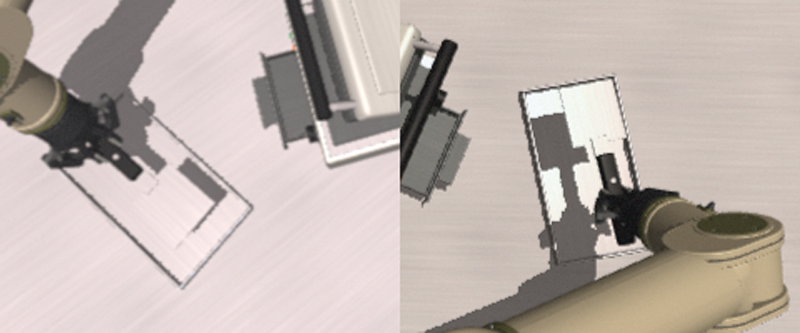

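The scraper is aligned with the pan's length and over it in both views. Lowering now.

```bash
python3 -m inch '[[[-0.015,0.004,0.04,-0.004,0,0.006,1],[-0.028,0.004,0.08,-0.004,0,0.006,1],[-0.036,0.004,0.105,-0.004,0,0.006,1],[-0.04,0.004,0.12,-0.004,0,0.006,1],[-0.042,0.004,0.1235,-0.004,0,0.006,1],[-0.042,0.004,0.1235,-0.004,0,0.006,1],[-0.043,0.004,0.126,-0.004,0,0.006,1],[-0.043,0.004,0.126,-0.004,0,0.006,1]]]'
python3 - <<'E'
from fit import *
to()
E
```

```text
clock: 7.95
position: [0.4294, -0.3878, 0.0278]
ee_rot: [0.984, 0.098, 0.15, -0.015]
ft_force: [0.1, 0.1, -2.2]
grip_width: 0.283
grasp_force: 99.2
t 7.95 pos [ 0.4294 -0.3878  0.0278] F [ 0.1  0.1 -2.2] grip 0.283 99.2 x [0.936 0.189 0.297] z [ 0.292  0.058 -0.955]
```

```bash
python3 -m inch '[[[-0.0005,0,0.002,0,0,0,1],[-0.001,0,0.004,0,0,0,1],[-0.001,0,0.004,0,0,0,1]]]'
```

```text
clock: 8.25
position: [0.4295, -0.3873, 0.023]
ee_rot: [0.984, 0.098, 0.149, -0.015]
ft_force: [-0.2, 0.9, -1.8]
grip_width: 0.286
grasp_force: 99.2
```

```bash
python3 -m inch '[[[-0.0003,0,0.001,0,0,0,1],[-0.0006,0,0.002,0,0,0,1],[-0.0006,0,0.002,0,0,0,1]]]'
```

```text
clock: 8.55
position: [0.4296, -0.3875, 0.0223]
ee_rot: [0.984, 0.098, 0.15, -0.015]
ft_force: [-6.1, 6.3, 17.9]
grip_width: 0.282
grasp_force: 111.7
```

```bash
python3 -m inch '[[[0.0003,0,-0.0015,0,0,0,1],[0.0003,0,-0.0015,0,0,0,0],[0.0003,0,-0.0015,0,0,0,-0.2],[0.0003,0,-0.0015,0,0,0,-0.2],[0.0003,0,-0.0015,0,0,0,-0.2],[0.006,0,-0.02,0,0,0,-0.2],[0.012,0,-0.04,0,0,0,-0.2],[0.025,0,-0.08,0,0,0,-0.2],[0.04,0,-0.13,0,0,0,-0.2],[0.04,0,-0.13,0,0,0,-0.2]]]'
python3 - <<'E'
from fit import *
import cv2
a=imaging.camera('side')[200:400,60:300];b=imaging.camera('top')[130:330,310:550]
cv2.imwrite('pics/g4.png',cv2.convertScaleAbs(cv2.resize(np.hstack([a,b]),(800,333),interpolation=cv2.INTER_CUBIC),alpha=1.6,beta=15))
to()
E
```

```text
clock: 9.55
position: [0.4302, -0.3899, 0.1623]
ee_rot: [0.983, 0.098, 0.152, -0.012]
ft_force: [0.5, -0.5, 0.0]
grip_width: 0.6
grasp_force: 0.0
t 9.65 pos [ 0.4296 -0.3877  0.158 ] F [ 0.2  0.4 -1.4] grip 0.6 0.0 x [0.936 0.189 0.298] z [ 0.293  0.058 -0.954]
```

View pics/g4.png

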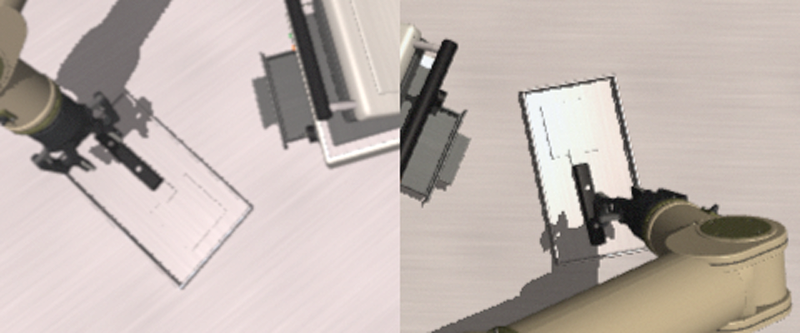

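The scraper lies flat and centred in the pan (top crop: handle (588,205), blade outline (570,130)). Next is the drawer, with closed fingers.

```bash
python3 - <<'E'
from fit import *
W=tool(G[2])*Ro.from_rotvec([0,.6,0])
to((T(*G,[-.33,0,.17]),W),(T(*G,[-.29,0,.05]),W))
E
```

```text
t 9.65 pos [ 0.4296 -0.3877  0.158 ] F [ 0.2  0.4 -1.4] grip 0.6 0.0 x [0.936 0.189 0.298] z [ 0.293  0.058 -0.954]
-> [ 0.457 -0.233  0.17 ] [0.0586, -0.1467, 0.0056] [0.4321, 0.273, -0.889]
-> [ 0.472 -0.195  0.05 ] [0.0439, -0.1802, 0.1267] [0.4321, 0.273, -0.889]
```

```bash
python3 -m inch '[[[0.03,-0.05,-0.05,0.06,0.04,-0.127,1],[0.045,-0.09,-0.05,0.12,0.08,-0.25,1],[0.0586,-0.1467,-0.03,0.18,0.12,-0.38,1],[0.0586,-0.1467,0.0,0.25,0.157,-0.51,1],[0.0586,-0.1467,0.005,0.31,0.195,-0.64,1],[0.0586,-0.1467,0.005,0.37,0.235,-0.76,1],[0.0586,-0.1467,0.005,0.432,0.273,-0.889,1],[0.0586,-0.1467,0.005,0.432,0.273,-0.889,1],[0.0586,-0.1467,0.005,0.432,0.273,-0.889,1],[0.0586,-0.1467,0.005,0.432,0.273,-0.889,1]]]' 40
python3 - <<'E'
from fit import *
W=tool(G[2])*Ro.from_rotvec([0,.6,0])
to((T(*G,[-.29,0,.10]),W),(T(*G,[-.275,0,.05]),W),(T(*G,[-.194,0,.05]),W))
E
```

```text
clock: 10.65
position: [0.4562, -0.2321, 0.1693]
ee_rot: [0.794, 0.531, 0.244, -0.166]
ft_force: [0.3, 0.2, 0.4]
grip_width: -0.004
grasp_force: 0.0
t 10.65 pos [ 0.4562 -0.2321  0.1693] F [0.3 0.2 0.4] grip -0.004 0.0 x [0.316 0.763 0.564] z [ 0.212  0.523 -0.826]
-> [ 0.472 -0.195  0.1  ] [-0.0061, 0.0011, 0.0798] [-0.0005, 0.0006, -0.005]
-> [ 0.478 -0.182  0.05 ] [-0.0219, 0.0012, 0.1296] [-0.0005, 0.0006, -0.005]
-> [ 0.508 -0.107  0.05 ] [0.045, 0.0009, 0.1752] [-0.0005, 0.0006, -0.005]
```

```bash
python3 -m inch '[[[-0.006,0.001,0.05,0,0,-0.005,1],[-0.02,0.001,0.09,0,0,-0.005,1],[-0.022,0.001,0.1296,0,0,-0.005,1],[-0.022,0.001,0.1296,0,0,-0.005,1],[-0.012,0.001,0.1364,0,0,-0.005,1],[-0.001,0.001,0.1438,0,0,-0.005,1],[0.01,0.001,0.151,0,0,-0.005,1],[0.020,0.001,0.158,0,0,-0.005,1],[0.028,0.001,0.1635,0,0,-0.005,1],[0.035,0.001,0.168,0,0,-0.005,1]]]'
python3 - <<'E'
from fit import *
W=tool(G[2])*Ro.from_rotvec([0,.6,0])
to((T(*G,[-.194,0,.05]),W),(T(*G,[-.185,0,.05]),W))
E
```

```text
clock: 11.65
position: [0.5046, -0.1173, 0.0512]
ee_rot: [0.792, 0.535, 0.245, -0.165]
ft_force: [-1.0, -2.3, 0.0]
grip_width: -0.002
grasp_force: 0.9
t 11.65 pos [ 0.5046 -0.1173  0.0512] F [-1.  -2.3  0. ] grip -0.002 0.9 x [0.308 0.766 0.565] z [ 0.212  0.523 -0.825]
-> [ 0.508 -0.107  0.05 ] [0.0087, -0.0005, 0.0074] [-0.0008, -0.0003, 0.0041]
-> [ 0.512 -0.098  0.05 ] [0.0161, -0.0004, 0.0125] [-0.0008, -0.0003, 0.0041]
```

Pushing with 2.3 N, as expected. I'll continue until the stop shows up in the force.

```bash
python3 -m inch '[[[0.003,0,0.0025,0,0,0,1],[0.006,0,0.005,0,0,0,1],[0.009,0,0.0075,0,0,0,1],[0.009,0,0.0075,0,0,0,1]]]'
```

```text
clock: 12.05
position: [0.5074, -0.1098, 0.0495]
ee_rot: [0.793, 0.534, 0.244, -0.164]
ft_force: [-6.3, -9.3, 5.5]
grip_width: 0.002
grasp_force: 5.5
```

```bash
python3 -m inch '[[[0.0016,0,0.0011,0,0,0,1],[0.0033,0,0.0023,0,0,0,1],[0.0033,0,0.0023,0,0,0,1]]]'
```

```text
clock: 12.35
position: [0.5076, -0.1095, 0.0494]
ee_rot: [0.794, 0.532, 0.243, -0.162]
ft_force: [-16.5, -21.7, 12.6]
grip_width: 0.001
grasp_force: 12.9
```

The drawer is home: force rose to 27 N with no further travel. I'll back off along the tool axis and plan the bar grasp.

```bash
python3 -m inch '[[[0,0,-0.03,0,0,0,1],[0,0,-0.08,0,0,0,1],[0,0,-0.13,0,0,0,1],[0,0,-0.18,0,0,0,1],[0,0,-0.23,0,0,0,1],[0,0,-0.28,0,0,0,1],[0,0,-0.28,0,0,0,1],[0,0,-0.28,0,0,0,1]]]' 20
python3 - <<'E'
from fit import *
import cv2
im=imaging.camera('top');im2=imaging.camera('side')
from workcell import spotter
for n in('drawer','drawer_pull','bar_mid','scraper'):
  for c in('top','side'):print(n,c,[(np.round(d['pixel']),round(d['conf'],2)) for d in spotter.look_for(n,c)[:2]])
cv2.imwrite('pics/top5.png',im);cv2.imwrite('pics/side5.png',im2)
for c in('top','side'):print(c,'bar',proj(c,T(*G,bar(.6016,0))).round(),'pull home',proj(c,T(*G,[-.175,0,.041])).round(),'out',proj(c,T(*G,[-.235,0,.041])).round())
W=tool(G[2]+np.pi/2)
b=bar(.6016,0)
to((T(*G,[b[0]-.1,0,.43]),W),(T(*G,[b[0],0,.43]),W),(T(*G,[b[0],0,b[2]-.002]),W))
E
```

```text
clock: 13.15
position: [0.4503, -0.2507, 0.2809]
ee_rot: [0.792, 0.534, 0.245, -0.165]
ft_force: [0.2, 0.6, 0.1]
grip_width: 0.0
grasp_force: 0.0
drawer top [(array([325., 215.]), 0.83)]
drawer side [(array([238., 256.]), 0.71)]
drawer_pull top [(array([325., 217.]), 0.55)]
drawer_pull side [(array([242., 256.]), 0.57)]
bar_mid top [(array([278., 186.]), 0.66)]
bar_mid side [(array([289., 222.]), 0.77)]
scraper top [(array([414., 211.]), 0.73)]
scraper side [(array([169., 324.]), 0.88)]
top bar [321. 199.] pull home [326. 218.] out [344. 226.]
side bar [242. 225.] pull home [235. 256.] out [215. 261.]
t 13.65 pos [ 0.4505 -0.2498  0.2804] F [-0.5  0.8 -0.2] grip -0.005 0.0 x [0.308 0.766 0.565] z [ 0.211  0.524 -0.825]
-> [ 0.494 -0.141  0.43 ] [0.1811, 0.0, -0.0573] [0.469, -0.4704, -1.5155]
-> [ 0.532 -0.049  0.43 ] [0.2636, 0.0004, -0.0009] [0.469, -0.4704, -1.5155]
-> [ 0.532 -0.049  0.306] [0.1934, 0.0004, 0.1018] [0.469, -0.4704, -1.5155]
```

Drawer detections match the "home" projection (top 326,218). I'll rise, rotate, and move over the bar.

```bash
python3 -m inch '[[[0.028,0,-0.04,0.04,-0.04,-0.13,1],[0.056,0,-0.08,0.08,-0.08,-0.26,1],[0.085,0,-0.124,0.125,-0.125,-0.4,1],[0.085,0,-0.124,0.165,-0.165,-0.54,1],[0.085,0,-0.124,0.21,-0.21,-0.68,0],[0.085,0,-0.124,0.25,-0.25,-0.82,-0.3],[0.085,0,-0.124,0.3,-0.3,-0.96,-0.3],[0.085,0,-0.124,0.34,-0.34,-1.1,-0.3],[0.085,0,-0.124,0.385,-0.385,-1.24,-0.3],[0.085,0,-0.124,0.43,-0.43,-1.38,-0.3]]]'
python3 - <<'E'
from fit import *
W=tool(G[2]+np.pi/2)
b=bar(.6016,0)
to((T(*G,[b[0]-.1,0,.43]),W),(T(*G,[b[0],0,.43]),W),(T(*G,[b[0],0,.36]),W))
E
```

```text
clock: 14.65
position: [0.4507, -0.2498, 0.4309]
ee_rot: [0.266, 0.963, 0.026, -0.019]
ft_force: [-0.7, -0.5, -0.1]
grip_width: 0.646
grasp_force: 0.0
t 14.65 pos [ 0.4507 -0.2498  0.4309] F [-0.7 -0.5 -0.1] grip 0.646 0.0 x [-0.858  0.512  0.051] z [-0.023  0.061 -0.998]
-> [ 0.494 -0.141  0.43 ] [0.0181, 0.1154, 0.0065] [0.0441, -0.0479, -0.1518]
-> [ 0.532 -0.049  0.43 ] [0.0331, 0.2142, 0.0113] [0.0441, -0.0479, -0.1518]
-> [ 0.532 -0.049  0.36 ] [0.0296, 0.2114, 0.0811] [0.0441, -0.0479, -0.1518]
```

```bash
python3 -m inch '[[[0.01,0.04,0,0.044,-0.048,-0.152,-0.3],[0.018,0.085,0.006,0.044,-0.048,-0.152,-0.3],[0.025,0.13,0.008,0.044,-0.048,-0.152,-0.3],[0.033,0.175,0.01,0.044,-0.048,-0.152,-0.3],[0.033,0.214,0.011,0.044,-0.048,-0.152,-0.3],[0.033,0.214,0.011,0.044,-0.048,-0.152,-0.3],[0.03,0.211,0.05,0.044,-0.048,-0.152,-0.3],[0.03,0.211,0.081,0.044,-0.048,-0.152,-0.3],[0.03,0.211,0.081,0.044,-0.048,-0.152,-0.3],[0.03,0.211,0.081,0.044,-0.048,-0.152,-0.3]]]'
python3 - <<'E'
from fit import *
import cv2
a=imaging.camera('side')[150:320,170:370];b=imaging.camera('top')[115:285,210:410]
cv2.imwrite('pics/g6.png',cv2.convertScaleAbs(cv2.resize(np.hstack([a,b]),(800,340),interpolation=cv2.INTER_CUBIC),alpha=1.6,beta=15))
W=tool(G[2]+np.pi/2)
b=bar(.6016,0)
to((T(*G,[b[0],0,b[2]-.002]),W))
E
```

```text
clock: 15.65
position: [0.5323, -0.0494, 0.3615]
ee_rot: [0.195, 0.981, 0.001, -0.0]
ft_force: [0.7, 0.4, 0.5]
grip_width: 0.651
grasp_force: 0.0
t 15.75 pos [ 0.5329 -0.0495  0.3626] F [-0.3  0.7 -0.3] grip 0.651 0.0 x [-0.924  0.383 -0.001] z [ 0.002  0.003 -1.   ]
-> [ 0.532 -0.049  0.306] [0.0012, 0.0002, 0.057] [0.0034, 0.0009, -0.0062]
```

View pics/g6.png

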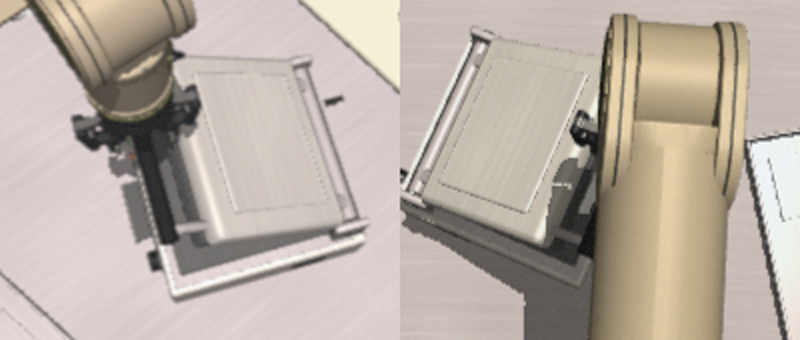

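The gripper is centred over the bar (side crop (140,125)), one finger on each side. I'll descend, watch force, and then close gently.

```bash
python3 -m inch '[[[0.001,0,0.015,0.003,0,-0.006,-0.3],[0.001,0,0.03,0.003,0,-0.006,-0.3],[0.001,0,0.04,0.003,0,-0.006,-0.3],[0.001,0,0.04,0.003,0,-0.006,-0.3]]]'
```

```text
clock: 16.15
position: [0.5314, -0.0487, 0.3205]
ee_rot: [0.192, 0.981, -0.0, -0.001]
ft_force: [-0.2, 0.2, -0.3]
grip_width: 0.649
grasp_force: 0.0
```

```bash
python3 -m inch '[[[0,0,0.008,0,0,0,-0.3],[0,0,0.017,0,0,0,-0.3],[0,0,0.017,0,0,0,-0.3],[0,0,0.017,0,0,0,0.1],[0,0,0.017,0,0,0,0.3],[0,0,0.017,0,0,0,0.5],[0,0,0.017,0,0,0,0.7],[0,0,0.017,0,0,0,0.7],[0,0,0.017,0,0,0,0.7],[0,0,0.017,0,0,0,0.7]]]' 20
python3 - <<'E'
from fit import *
c,s=np.cos(G[2]),np.sin(G[2]);p=sensors.get_obs()['position'];d=p-[G[0],G[1],0]
gx=c*d[0]+s*d[1];print('grill frame',gx,-s*d[0]+c*d[1],p[2]);to()
print('radius',np.hypot(gx-.12,p[2]+.002-.135),'q',np.arctan2(p[2]+.002-.135,.12-gx))
E
```

```text
clock: 17.15
position: [0.5307, -0.0509, 0.3041]
ee_rot: [0.193, 0.981, -0.001, -0.001]
ft_force: [-5.7, -6.5, 3.3]
grip_width: 0.274
grasp_force: 22.1
grill frame -0.1340150495645348 0.00034291044398760545 0.30411860844503463
t 17.15 pos [ 0.5307 -0.0509  0.3041] F [-5.7 -6.5  3.3] grip 0.274 22.1 x [-0.925  0.38   0.001] z [-0.002 -0.002 -1.   ]
radius 0.30627638426989134 q 0.5928253600106174
```

```bash
python3 - <<'E'
import numpy as np
q0=.593
for q in np.arange(.573,-.001,-.02):print(round(q,3),round(-.305*(np.cos(q)-np.cos(q0))-.0015,4),round(.305*(np.sin(q0)-np.sin(q)),4))
E
```

```text
0.573 -0.0049 0.0051
0.553 -0.0081 0.0103
0.533 -0.0113 0.0155
0.513 -0.0143 0.0208
0.493 -0.0173 0.0261
0.473 -0.0201 0.0315
0.453 -0.0228 0.037
0.433 -0.0254 0.0425
0.413 -0.0279 0.048
0.393 -0.0303 0.0536
0.373 -0.0326 0.0593
0.353 -0.0348 0.065
0.333 -0.0368 0.0708
0.313 -0.0388 0.0765
0.293 -0.0406 0.0824
0.273 -0.0423 0.0882
0.253 -0.0439 0.0941
0.233 -0.0453 0.1
0.213 -0.0467 0.106
0.193 -0.0479 0.1119
0.173 -0.049 0.1179
0.153 -0.05 0.124
0.133 -0.0509 0.13
0.113 -0.0516 0.1361
0.093 -0.0523 0.1421
0.073 -0.0528 0.1482
0.053 -0.0531 0.1543
0.033 -0.0534 0.1604
0.013 -0.0535 0.1665
```

```bash
python3 -m inch '[[[0,-0.0049,0.0051,0,0,0,0.7],[0,-0.0081,0.0103,0,0,0,0.7],[0,-0.0113,0.0155,0,0,0,0.7],[0,-0.0143,0.0208,0,0,0,0.7],[0,-0.0173,0.0261,0,0,0,0.7],[0,-0.0201,0.0315,0,0,0,0.7]]]'
cat > chk.py <<'E'
from fit import *
c,s=np.cos(G[2]),np.sin(G[2]);o=sensors.get_obs();p=o['position'];d=p-[G[0],G[1],0];F=o['ft_force']
gx=c*d[0]+s*d[1];print('t',o['clock'],'grill',round(gx,4),round(-s*d[0]+c*d[1],4),p[2].round(4),'F grill',round(c*F[0]+s*F[1],1),round(-s*F[0]+c*F[1],1),round(F[2],1),'grip',o['grip_width'])
print('radius',np.hypot(gx-.12,p[2]+.002-.135),'q',np.arctan2(p[2]+.002-.135,.12-gx))
E
python3 chk.py
```

```text
clock: 17.75
position: [0.5234, -0.0686, 0.2723]
ee_rot: [0.193, 0.981, -0.001, -0.001]
ft_force: [-4.0, -4.4, 5.1]
grip_width: 0.272
grasp_force: 22.8
t 17.75 grill -0.1532 0.0004 0.2723 F grill -5.6 2.0 5.1 grip 0.2724190098163886
radius 0.30666734596820044 q 0.47144865537671077
```

```bash
python3 -m inch '[[[0,-0.0030,0.0055,0,0,0,0.7],[0,-0.0057,0.0110,0,0,0,0.7],[0,-0.0083,0.0165,0,0,0,0.7],[0,-0.0108,0.0221,0,0,0,0.7],[0,-0.0132,0.0278,0,0,0,0.7],[0,-0.0155,0.0335,0,0,0,0.7],[0,-0.0176,0.0393,0,0,0,0.7],[0,-0.0197,0.0450,0,0,0,0.7],[0,-0.0215,0.0509,0,0,0,0.7],[0,-0.0232,0.0567,0,0,0,0.7]]]'; python3 chk.py
```

```text
clock: 18.75
position: [0.5145, -0.0903, 0.2153]
ee_rot: [0.193, 0.981, -0.001, -0.001]
ft_force: [-2.7, -5.3, 3.4]
grip_width: 0.274
grasp_force: 23.5
t 18.75 grill -0.1766 0.0005 0.2153 F grill -5.9 0.6 3.4 grip 0.2744732489315644
radius 0.3078106677924329 q 0.2706579592026354
```

```bash
python3 -m inch '[[[0,-0.0018,0.0059,0,0,0,0.7],[0,-0.0034,0.0118,0,0,0,0.7],[0,-0.0049,0.0178,0,0,0,0.7],[0,-0.0062,0.0237,0,0,0,0.7],[0,-0.0074,0.0297,0,0,0,0.7],[0,-0.0085,0.0358,0,0,0,0.7],[0,-0.0095,0.0418,0,0,0,0.7],[0,-0.0102,0.0479,0,0,0,0.7],[0,-0.011,0.0539,0,0,0,0.7],[0,-0.0115,0.06,0,0,0,0.7]]]'; python3 chk.py
```

```text
clock: 19.75
position: [0.5098, -0.1016, 0.1551]
ee_rot: [0.193, 0.981, -0.001, -0.001]
ft_force: [-3.9, -8.4, -0.0]
grip_width: 0.276
grasp_force: 24.2
t 19.75 grill -0.1888 0.0006 0.1551 F grill -9.3 0.5 -0.0 grip 0.2758002327212862
radius 0.30962547888280595 q 0.07152743863153622
```

```bash
python3 -m inch '[[[0,-0.001,0.003,0,0,0,0.7],[0,-0.002,0.006,0,0,0,0.7],[0,-0.002,0.009,0,0,0,0.7],[0,-0.0025,0.012,0,0,0,0.7],[0,-0.0025,0.015,0,0,0,0.7],[0,-0.0025,0.018,0,0,0,0.7],[0,-0.0025,0.02,0,0,0,0.7],[0,-0.0025,0.022,0,0,0,0.7],[0,-0.0025,0.022,0,0,0,0.7]]]'; python3 chk.py
```

```text
clock: 20.65
position: [0.5092, -0.1031, 0.1331]
ee_rot: [0.193, 0.981, -0.001, -0.001]
ft_force: [-0.2, -8.1, -5.1]
grip_width: 0.275
grasp_force: 24.3
t 20.65 grill -0.1905 0.0006 0.1331 F grill -7.6 -2.9 -5.1 grip 0.2745787463442711
radius 0.31049158982001546 q 0.00018670008968765028
```

```bash
python3 -m inch '[[[0,0,0.001,0,0,0,0.7],[0,0,0.002,0,0,0,0.7],[0,0,0.003,0,0,0,0.7],[0,0,0.003,0,0,0,0.7]]]'; python3 chk.py
```

```text
clock: 21.05
position: [0.5092, -0.1032, 0.1302]
ee_rot: [0.193, 0.981, -0.001, -0.001]
ft_force: [-1.2, -8.8, -2.0]
grip_width: 0.27
grasp_force: 24.5
t 21.05 grill -0.1906 0.0006 0.1302 F grill -8.6 -2.2 -2.0 grip 0.26952796455453554
radius 0.31061006358963117 q -0.008883826079941265
```

```bash
python3 -m inch '[[[0,0,0.001,0,0,0,0.7],[0,0,0.002,0,0,0,0.7],[0,0,0.003,0,0,0,0.7],[0,0,0.003,0,0,0,0.7]]]'; python3 chk.py
```

```text
clock: 21.45
position: [0.5091, -0.1033, 0.1272]
ee_rot: [0.193, 0.981, -0.001, -0.001]
ft_force: [-1.6, -7.1, -1.9]
grip_width: 0.277
grasp_force: 24.6
t 21.45 grill -0.1907 0.0006 0.1272 F grill -7.2 -1.2 -1.9 grip 0.27674330600336927
radius 0.31072455877687427 q -0.01855337404089862
```

```bash
python3 -m inch '[[[0,0,0.001,0,0,0,0.7],[0,0,0.002,0,0,0,0.7],[0,0,0.003,0,0,0,0.7],[0,0,0.003,0,0,0,0.7]]]'; python3 chk.py
```

```text
clock: 21.85
position: [0.5091, -0.1033, 0.1242]
ee_rot: [0.193, 0.981, -0.001, -0.001]
ft_force: [-1.4, -8.2, -2.5]
grip_width: 0.273
grasp_force: 24.6
t 21.85 grill -0.1907 0.0006 0.1242 F grill -8.1 -1.8 -2.5 grip 0.2733582334003699
radius 0.3108366249797959 q -0.0282415580291126
```

```bash
python3 - <<'E'
from fit import *
from workcell import spotter
import cv2
im=imaging.camera('side');cv2.imwrite('pics/side7.png',im)
im=imaging.camera('top');cv2.imwrite('pics/top7.png',im)
for q in(0,.03,.06):print(q,[(c,proj(c,T(*G,bar(q,y))).round(1).tolist()) for c in('side','top') for y in(-.115,.115)])
# dark-bar end near the -y side in the side view: luminance along the bar's axis
im=cv2.cvtColor(cv2.imread('pics/side7.png'),cv2.COLOR_BGR2GRAY);p=proj('side',T(*G,bar(0,-.09)))
u,v=p.round().astype(int);print(u,v);print(im[v-12:v+13:2,u-16:u+17:2])
E
```

```text
0 [('side', [238.7, 288.9]), ('side', [218.5, 211.8]), ('top', [348.5, 178.8]), ('top', [316.8, 254.1])]
0.03 [('side', [238.5, 288.3]), ('side', [218.2, 210.7]), ('top', [349.0, 178.1]), ('top', [317.0, 254.0])]
0.06 [('side', [238.3, 287.7]), ('side', [217.9, 209.6]), ('top', [349.4, 177.3]), ('top', [317.2, 253.9])]
236 280
[[117 118 118 112  43  19  25  18  27  50  57  55  72  65 112 116  89]
 [118 118 117 117  70  16  24  18  21  36  76 108 117  91  98 135 109]
 [118 117 118 119  83  23  22  22  18  48 107 118 117 110  75 132 114]
 [117 118 119 118 108  32  22  21  15  45  79 117 116 104  64 125 118]
 [119 119 118 119 113  44  19  24  17  32  68 109  55  18  32 103 121]
 [118 119 119 118 119  70  18  25  18  27  54  97  43  31  50  80  98]
 [120 119 119 119 119  84  22  22  21  20  54  77  89 106 116 129 117]
 [119 119 118 119 119 106  29  22  22  49 106 117 122 114  99  83 102]
 [119 118 120 118 118 113  43  22  22  38  95  93  92  50  30  45 105]
 [119 119 118 117 118 118  69  19  25  18  21  77 117 100 110 109  95]
 [119 117 118 118 117 118  82  18  21  19  47 111 117 117 116 117 101]
 [118 118 118 118 117 118 107  64  63  83 110 117 117 117 117 118 113]
 [118 117 117 117 118 118 120 119 119 116 117 116 116 117 118 118 115]]
```

Bar pixels fit a nearly closed lid, and Fz stays about -2 N, so the lid is still being carried. I'll continue carefully.

```bash
python3 -m inch '[[[0,-0.0005,0.001,0,0,0,0.7],[0,-0.001,0.002,0,0,0,0.7],[0,-0.001,0.003,0,0,0,0.7],[0,-0.001,0.004,0,0,0,0.7],[0,-0.001,0.004,0,0,0,0.7]]]'; python3 chk.py
```

```text
clock: 22.45
position: [0.5091, -0.1033, 0.1203]
ee_rot: [0.192, 0.981, -0.001, -0.001]
ft_force: [-1.1, -5.3, -1.0]
grip_width: 0.272
grasp_force: 24.6
t 22.45 grill -0.1907 0.0006 0.1203 F grill -5.3 -1.0 -1.0 grip 0.2715835860699646
radius 0.3109930030906478 q -0.040773948570774626
```

```bash
python3 -m inch '[[[0,0,0.001,0,0,0,0.7],[0,0,0.002,0,0,0,0.7],[0,0,0.003,0,0,0,0.7],[0,0,0.003,0,0,0,0.7]]]'; python3 chk.py
```

```text
clock: 22.85
position: [0.5092, -0.1034, 0.1186]
ee_rot: [0.192, 0.981, -0.0, -0.001]
ft_force: [-7.8, -3.1, 16.7]
grip_width: 0.276
grasp_force: 25.8
t 22.85 grill -0.1907 0.0005 0.1186 F grill -5.8 6.1 16.7 grip 0.2755417523072707
radius 0.3110689308989456 q -0.04626372764077151
```

Contact: Fz rises to +17 N with no more travel, and the pads bound the bar to about its closed height. I'll relax, open, and retreat straight up.

```bash
python3 -m inch '[[[0,0,-0.001,0,0,0,0.7],[0,0,-0.001,0,0,0,0.4],[0,0,-0.001,0,0,0,0.1],[0,0,-0.001,0,0,0,-0.2],[0,0,-0.001,0,0,0,-0.3],[0,0,-0.001,0,0,0,-0.3]]]'; python3 chk.py
python3 -c "
from workcell import imaging;import cv2
cv2.imwrite('pics/s8.png',imaging.camera('side'))"
```

```text
clock: 23.45
position: [0.5069, -0.1084, 0.1183]
ee_rot: [0.195, 0.981, -0.003, -0.002]
ft_force: [-11.4, -21.2, 7.9]
grip_width: 0.646
grasp_force: 0.0
t 23.45 grill -0.1963 0.0007 0.1183 F grill -24.0 2.6 7.9 grip 0.646218284632062
radius 0.316622898501229 q -0.046358459585075944
```

```bash
python3 -m inch '[[[0,0,-0.01,0,0,0,-0.3],[0,0,-0.03,0,0,0,-0.3],[0,0,-0.06,0,0,0,-0.3],[0,0,-0.1,0,0,0,-0.3],[0,0,-0.14,0,0,0,-0.3],[0,0,-0.18,0,0,0,-0.3],[0,-0.05,-0.18,0,0,0,-0.3],[0,-0.1,-0.18,0,0,0,-0.3],[0,-0.15,-0.18,0,0,0,-0.3],[0,-0.2,-0.18,0,0,0,-0.3]]]'; python3 chk.py
python3 - <<'E'
from fit import *
from workcell import spotter
import cv2
S=imaging.camera('side');cv2.imwrite('pics/s9.png',S);cv2.imwrite('pics/t9.png',imaging.camera('top'))
a=cv2.imread('pics/side7.png').astype(int);b=cv2.imread('pics/s8.png').astype(int)
# lid motion between grip and release, and after: phase correlation on hood patch (side)
g=lambda i:np.float32(cv2.cvtColor(i.astype(np.uint8),cv2.COLOR_BGR2GRAY))[225:285,255:330]
print(cv2.phaseCorrelate(g(a),g(b)),cv2.phaseCorrelate(g(b),g(S)))
for n in('bar_mid','lid','drawer_pull','scraper','tub','jar'):
  for c in('top','side'):print(n,c,[(np.round(d['pixel']),round(d['conf'],2)) for d in spotter.look_for(n,c)[:1]])
E
```

```text
clock: 24.5
position: [0.4334, -0.2888, 0.2988]
ee_rot: [0.191, 0.982, 0.0, -0.0]
ft_force: [0.4, -0.2, -0.3]
grip_width: 0.652
grasp_force: 0.0
t 24.5 grill -0.391 0.0007 0.2988 F grill -0.1 -0.4 -0.3 grip 0.6517590307175934
radius 0.5372462585107689 q 0.31368602662261436
((0.4346716284602792, -0.00038061750273143957), 1.0315623433854846) ((0.5216179850850651, 0.013437294480631579), 1.0152179494433933)
bar_mid top [(array([280., 191.]), 0.97)]
bar_mid side [(array([284., 235.]), 0.66)]
lid top [(array([280., 197.]), 0.85)]
lid side []
drawer_pull top [(array([323., 219.]), 0.87)]
drawer_pull side [(array([238., 255.]), 0.69)]
scraper top [(array([414., 215.]), 0.6)]
scraper side [(array([165., 323.]), 0.9)]
tub top [(array([131., 254.]), 0.94)]
tub side [(array([349., 121.]), 0.61)]
jar top [(array([134., 201.]), 0.95)]
jar side [(array([380., 151.]), 0.69)]
```

```bash
python3 - <<'E'
from fit import *
import cv2
# lid joint angle by triangulating the dark bar's two ends in both views, before and after
def ends(f,c,q,y0=None):
    g=cv2.cvtColor(cv2.imread(f),cv2.COLOR_BGR2GRAY)
    a,b=[proj(c,T(*G,bar(q,y))) for y in(-.115,.115)]
    m=np.zeros_like(g);cv2.line(m,tuple((a+(a-b)*.04).round().astype(int).tolist()),tuple((b+(b-a)*.04).round().astype(int).tolist()),255,17)
    t=((g<36)&(m>0)).astype(np.uint8);t=cv2.morphologyEx(t,cv2.MORPH_OPEN,np.ones((5,5)))
    n,l,s,_=cv2.connectedComponentsWithStats(t);k=1+s[1:,4].argmax()
    (cx,cy),(w,h),_=cv2.minAreaRect(np.argwhere(l==k)[:,::-1].astype(np.float32))
    return np.array([cx,cy]),w,h,(a+b)/2
Pm={c:K[c]['mtx']@np.c_[K[c]['R'],K[c]['t']] for c in K}
for name,ft,fs,q in(('open','pics/top0.png','pics/side0.png',.62),('closed','pics/t9.png','pics/s9.png',0.)):
    A,B=ends(ft,'top',q),ends(fs,'side',q);X=cv2.triangulatePoints(Pm['top'],Pm['side'],A[0],B[0])[:,0];X=X[:3]/X[3]
    d=X[:2]-G[:2];print(name,[np.round(v,1) for v in A],[np.round(v,1) for v in B],'X',X.round(4),'grill x',round(d@[np.cos(G[2]),np.sin(G[2])],4))
for c in K:print(c,(-K[c]['R'].T@K[c]['t']).round(2))
E
```

```text
open [array([322.6, 195.6]), np.float64(16.0), np.float64(89.1), array([319.5, 198.3])] [array([241.2, 227.5]), np.float64(91.7), np.float64(12.5), array([243.9, 226.1])] X [ 0.5373 -0.0535  0.3153] grill x -0.1339
closed [array([330.6, 222.1]), np.float64(9.7), np.float64(70.1), array([332.7, 216.5])] [array([228.5, 251.1]), np.float64(78.1), np.float64(8.2), array([228.6, 250.3])] X [ 0.5012 -0.0981  0.0782] grill x -0.1889
top [0.37 0.04 1.3 ]
side [ 0.82 -0.17  1.27]
```

```bash
python3 -c "
from workcell import order;print(order.hand_in())"
```

```text
the job is handed in; nothing more can be done
None
```

I handed the job in at about 24.5 s of the 61 s allowed: the scraper is flat in the pan, the drawer is pushed home, and the lid was lowered under grip and released at its stop. I confirmed the lid from contact force and one side-camera match only (the top-view check was inconclusive); on release a finger pushed sideways on something with about 24 N.

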